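# Set the mixer's stepped selector and start it

## Robot

A 6-joint arm with a two-finger parallel gripper is mounted at the origin on a cart in front of the work surface, level with it; the furniture and walls round the work are solid. World frame = base frame: x ahead of the robot, y to its left, z up, the work surface at z = 0. Lengths are in m, angles in rad, forces in N, time in s.
With the tool pointing down it reaches from about 0.375 to 0.9 m from the base axis. Payload 3.1 kg.
Tool frame: the origin (TCP) lies midway between the tips of the shut fingers; the grasp point (between the pads) lies ctrl.grasp_offset behind it (ctrl.grasp_offset is the distance from the TCP to the grasp point, in m); z points along the fingers, x is the direction in which the jaws open and shut, and the axes are right-handed (so a half turn about z gives the same grasp; the last joint's range is limited). The gripper opens to 85 mm and grips with 20 to 120 N. Pads are 22 mm wide; open, the fingers measure 114 mm over their backs; the gripper's body (76 mm by 85 mm) begins 54 mm behind the grasp point. The pads swing forward as they close: fully open they stand 13 mm farther back than shut.
Start: joints at [-1.462, 0.527, 1.433, -0, 1.181, -0.178], TCP at [0.177, -0.599, 0.231] pointing down, gripper open.
Joint ranges: [-3.08, 3.08], [-0.75, 2.2], [0.22, 2.44], [-1.43, 4.57], [0, 2.65], [-2.85, 2.85]. Speed limits (rad/s): [2.79, 2.79, 3.14, 3.14, 3.14, 3.14].

## Interface

Orientations are given as a unit quaternion [w, x, y, z].
In Python, from station import ctrl, read_camera, hand_in, boxes_of, regions_of, landmark_of gives the robot as it stands.
- The arm moves only by the tool carry_out, never from a script. Its argument "steps" is a list of rows, each an object with "dp": the shift along the world's x, y, z in m, a list of three; "delta_rot": the turn, a rotation vector about the world's x, y, z in degrees, a list of three. A call has 1 to 10 rows; each row is the pose to reach, as a shift and turn from the pose commanded when the call began; what a row does not reach only later rows make up. A row lasts 1/12 s, in which the tool goes at most 41.7 mm and 7.16 degrees, less where a joint would pass 70% of its speed; a pose out of reach is approached as far as the arm can. A call with a gripper value outside its range is refused whole. "claw" is the finger opening in m, from 0 to 0.0854, set as the call begins (left out, the last holds). The fingers move at their own pace and stop on an object; the grip force is fixed at half the most. Time passes only in rows, so rows that repeat a pose let the fingers close. It gives the time, the measured TCP pose, the force and the opening at its end, in the units of the state.
- ctrl.get_obs(): the state, without advancing time (a new reading comes with each control period).
- read_camera(name): name is "side" or "top"; returns a dict with "img" (480x640x3 uint8, red, green, blue), "fx", "fy", "cx", "cy" (pixels), "k1" (the pictures are not rectified: a ray, as slopes to the right and down, at radius r is drawn at 1 + k1 r^2 times it, then the intrinsics apply), "origin" and "attitude" of the camera in the world. Camera axes: x right, y down, z forward; pixel columns grow to the right and rows downward; lengths in m; the calibration is good to about 2 mm. A picture is of the moment at which its call begins. There is no depth.
- hand_in(): hands the job in, once; it reports no verdict.
Trained networks look in the newest picture that a camera, given by its name, has taken for a name from the list of things; names that differ only in an ending like _2 or _b are one class to them, and where a whole thing is asked for, a point or a joint stands for the part that bears it (a point fixed in the world has none). Each returns a list of dicts, best first, with "conf" (0 to 1); they miss things now and then, are a little off and sometimes report something else, mostly with a low value. They report only what shows in the picture. A call takes as long as a camera call.
- boxes_of(camera, query): "box" ([left, top, right, bottom] as shares, 0 to 1, of the picture: columns of its width, rows of its height, round what is visible of it).
- regions_of(camera, query): "mask" (480x640 bool, what is visible of it) and "box" ([left, top, right, bottom] as shares, 0 to 1, of the picture: columns of its width, rows of its height, round what is visible of it).
- landmark_of(camera, query): "at" ([column, row] as shares, 0 to 1, of the picture: columns of its width, rows of its height: a listed point, or the origin of a listed thing).
The state is a dict: "t": time; "joint_pos": joint angles; "joint_vel": joint speeds; "effort": joint torques, N m; "eef_pos": TCP position; "ee_rot": TCP orientation; "contact_force": force on the tool from outside, world axes, zero at the start; "moment": the same for the moment, N m; "finger_gap": finger opening in m.
Only numpy, scipy, OpenCV 4.12 (cv2) and the standard library are available. Lean on these libraries where they do the work, as an engineer would, in place of code of your own. Each camera call takes 0.05 s, during which the arm holds its last target.

## Task

The bottle in the mixer is ready to be mixed. With a fingertip, push the mixer's pointer knob round clockwise, click by click, until it rests on the sixth of its seven marks (the first is the shortest mark, at the knob's left), without going past it; then press the round start key fully down and let it come up again. Only push: do not pinch the knob, do not press the key before the knob is set, and leave the bottle and everything else where it stands.

Things in the scene. Friction and masses are not known exactly. Their poses are not given: they have to be found in the camera images.
- mixer: low white bench mixer, fixed to the bench, 150 (x) by 250 (y) and 45 high to its flat top; origin under its centre, z up; its x axis points to its rear, away from the robot (it may stand turned by up to 0.3 rad), y to its left. On its top: a rubber cup with a bottle at the rear left (x +30, y +75; cup 55 across, rising 23 above the top), the start key at the front left, the black pointer knob on the right
- selector_hub (a point): point on the turning axis of the pointer knob, on the mixer's flat top (at x +10, y -55 in the mixer's frame). Seven flat dark marks lie round it on the top, 48 to 58 from the axis, 30 degrees apart, each longer than the one before: the first points to the mixer's left (+y), the fourth to its rear (+x), the seventh to its right (-y)
- pointer_tip (a point): outer end of the knob's pointer, halfway up it. The black pointer knob: a bar 10 wide whose long arm reaches 46 from the axis (short tail 16 the other way), its sides upright from 7 to 29 above the mixer's top, on a hub 34 across and a skirt 54 across and 7 high. The long arm shows the position
- selector (a joint): turn of the pointer knob in rad, growing clockwise seen from above. Clicks (sprung notches) every 0.524 rad (30 degrees): 0 = long arm on the first mark, 2.618 = on the sixth, 3.142 = on the seventh; end stops just beyond 0 and 3.142. It starts in one of the first four positions. Pushing over a click takes about 3 to 5 N at the arm's end (about 0.13 N m); once half way over (15 degrees) it snaps by itself into the next notch and stays there
- start_key (a joint): travel of the start key in m: 0 = up, 0.006 = fully down; sprung, about 5 N when fully down, comes up by itself
- start_key_top (a point): centre of the top face of the round start key (28 across), a white button in a grey housing on the mixer's top at x -45, y +60 in the mixer's frame; it is pressed straight down
- mix_bottle: the white bottle standing in the mixer's rubber cup, 42 across, 74 tall; origin under its centre
- vial_a: white capped vial 39 across, 64 tall, standing on the bench to the right of the mixer; origin under its centre
- vial_b: white capped vial 39 across, 66 tall, standing on the bench to the right of the mixer; origin under its centre
- pots: stack of small clear dose pots, 46 across, 50 tall, on the bench left of the mixer; origin under its centre
- tape: roll of tape lying flat, 53 across, 18 high, on the bench left of the mixer; origin under its centre
- cutter: flat tablet cutter 100 x 47 x 21 with a clear lid, on the bench well to the left of the mixer; origin under its centre
- strip: blister strip 38 x 90 x 5 lying on the bench well to the left of the mixer; origin under its centre

How it is judged:
On the way, in this order (a step that is already met when the one before it is completed fails the run):
1. the pointer knob rests in its sixth position, start key still up (value of joint selector between 2.518 and 2.718 rad and velocity of joint selector between -0.1 and 0.1 rad/s and value of joint start_key below 0.001 m), for 0.2 s.
2. the start key is pressed fully down (value of joint start_key above 0.005 m and value of joint selector between 2.518 and 2.718 rad), for 0.05 s.
At the end, for the whole second after the job is handed in: the knob rests within 0.1 rad of its sixth position (2.618 rad) and the start key, having been pressed fully (over 5 of its 6 mm), is up again (all of step 1); the robot touches nothing.
It fails at once if the knob was turned past its sixth position (by half a click or more) (value of joint selector above 2.88 rad).
It fails at once if the start key was pressed before the knob was in its sixth position (value of joint start_key above 0.003 m and not (value of joint selector between 2.518 and 2.718 rad)).
It fails at once if the knob was pinched or forced (over 25 N from the fingers) (contact force between the fingers and selector above 25 N).
It fails at once if the bottle or another thing standing about was lifted, knocked or shifted by more than 15 mm (distance of any of mix_bottle, vial_a, vial_b, pots, tape, cutter, strip from where it was at the start of the episode above 0.015 m).
It also fails if it takes over 58 s, if anything falls off the work surface, if the arm or the gripper's body presses on something with over 40 N, if the wrist force passes 120 N, or if a joint passes its speed limit or range.

## Working session

There is one attempt and no reset: what is moved stays moved. The work goes in short steps, Python scripts to look and compute and a tool call to move; the robot and the scene stay as the last step left them, time stands still between calls to the robot, and variables do not carry over. Pictures are saved under pics/ and viewed, and the job is handed in when it is done.

Besides the shell and the picture viewer there is one more tool, called after "Request:" as name(argument=value, ...), one argument or row to a line, values as JSON. carry_out: Moves the arm, as the interface text tells. Its arguments: {"type":"object","properties":{"steps":{"type":"array","items":{"type":"object","properties":{"dp":{"type":"array","items":{"type":"number"}},"delta_rot":{"type":"array","items":{"type":"number"}}}}},"claw":{"type":"number"}},"required":["steps"]}

```bash
mkdir -p pics; ls; cat > h.py <<'E'
import numpy as np, cv2
from station import *
from scipy.spatial.transform import Rotation as R
def save(c,n): cv2.imwrite('pics/'+n,c['img'][:,:,::-1])
E
python3 - <<'E'
from h import *
o=ctrl.get_obs();print(o,ctrl.grasp_offset)
for n in('top','side'):
    c=read_camera(n);save(c,n+'0.png');print({k:v for k,v in c.items() if k!='img'})
    for q in('selector_hub','pointer_tip','start_key_top','mixer','mix_bottle'):
        print(n,q,[(round(d['conf'],2),np.round(np.array(d['at'])*[640,480],1)) for d in landmark_of(n,q)[:2]])
E
```

```text
pics
{'t': 0.0, 'joint_pos': array([-1.46153499e+00,  5.28448846e-01,  1.43392097e+00,  1.03082709e-05,
        1.18138952e+00, -1.78513737e-01]), 'joint_vel': array([ 7.12179984e-04, -9.15625640e-04, -3.32812024e-04,  7.44944802e-04,
        1.34833223e-05,  5.93213021e-04]), 'effort': array([-9.24420237e-04, -4.42359102e+01, -1.78027207e+01, -4.00850140e-04,
        8.36447318e-03, -2.64303779e-07]), 'eef_pos': array([ 0.17732996, -0.59856255,  0.23033832]), 'ee_rot': array([-7.95350094e-04,  8.01191060e-01, -5.98407646e-01, -7.35574413e-04]), 'contact_force': array([-0.00290842,  0.60930379, -0.18161272]), 'moment': array([ 0.00672843, -0.02008908, -0.0270698 ]), 'finger_gap': 0.08527225890643435} 0.0187
{'fx': 545.268422868451, 'fy': 545.268422868451, 'cx': 324.096521670142, 'cy': 235.9782186410428, 'k1': -0.009166357570337945, 'origin': array([0.38372492, 0.06616907, 1.12028111]), 'attitude': array([ 0.02386635, -0.69942222,  0.71356486, -0.03262143])}
top selector_hub []
top pointer_tip [(0.58, array([430.1, 199.2]))]
top start_key_top [(0.65, array([366.1, 248.2]))]
top mixer [(0.69, array([395.2, 228.9]))]
top mix_bottle [(0.71, array([364.3, 213.4])), (0.18, array([184. , 283.8]))]
{'fx': 458.12153241553006, 'fy': 458.12153241553006, 'cx': 317.3548968263798, 'cy': 240.68954623331135, 'k1': -0.013620715931671062, 'origin': array([ 0.42721772, -0.70070554,  0.44178788]), 'attitude': array([-0.53769251,  0.84271852, -0.01329435,  0.02314131])}
side selector_hub [(0.87, array([338.2, 332.3])), (0.69, array([285.8, 410.6]))]
side pointer_tip [(0.92, array([366. , 316.6]))]
side start_key_top [(0.75, array([369. , 318.5])), (0.54, array([298.1, 276.6]))]
side mixer [(0.91, array([328.8, 331.1]))]
side mix_bottle [(0.93, array([343.9, 283.6]))]
```

View pics/top0.png

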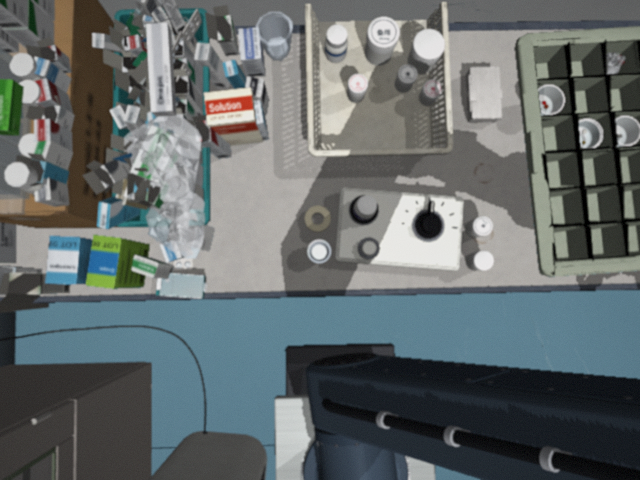

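View pics/side0.png

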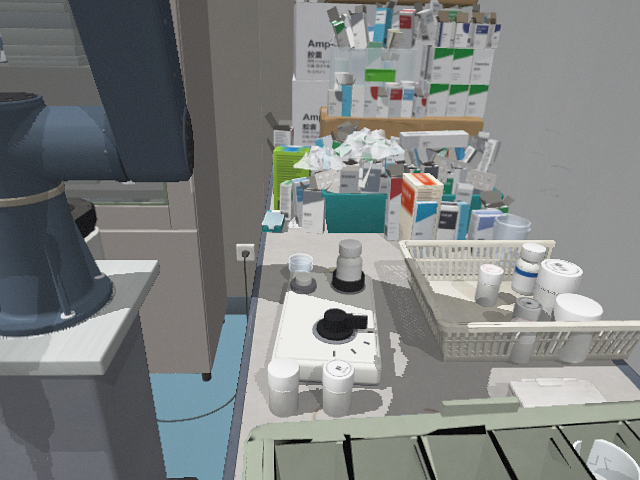

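```bash
python3 - <<'E'
import cv2
a=cv2.imread('pics/top0.png')[175:285,295:505];cv2.imwrite('pics/tz.png',cv2.resize(a,None,fx=3.8,fy=3.8,interpolation=cv2.INTER_CUBIC))
a=cv2.imread('pics/side0.png')[230:430,240:420];cv2.imwrite('pics/sz.png',cv2.resize(a,None,fx=3,fy=3,interpolation=cv2.INTER_CUBIC))
E
```

```text
(no output)
```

View pics/tz.png

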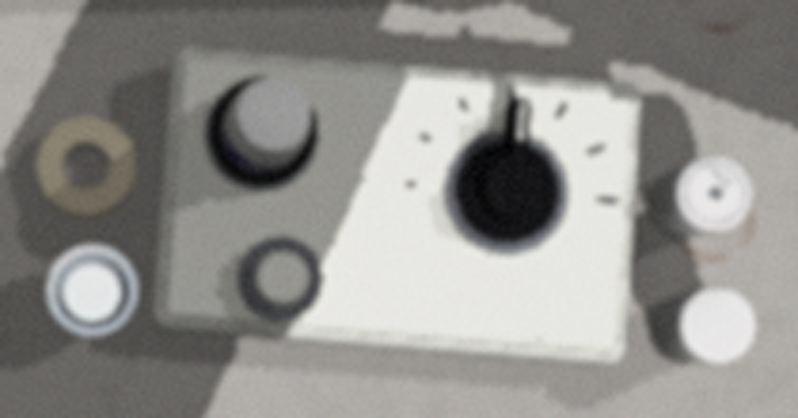

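View pics/sz.png

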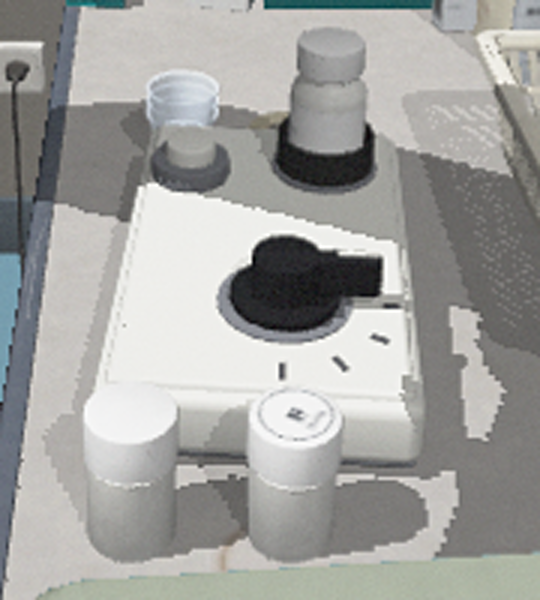

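```bash
cat >> h.py <<'E'
def proj(c,P):
    q=np.array(c['attitude']);r=R.from_quat(q[[1,2,3,0]])
    p=r.inv().apply(np.atleast_2d(P)-c['origin']); s=p[:,:2]/p[:,2:]
    s=s*(1+c['k1']*(s**2).sum(1,keepdims=True))
    return s*[c['fx'],c['fy']]+[c['cx'],c['cy']]
def m2w(pose,P):
    P=np.atleast_2d(P);x,y,a=pose;ca,sa=np.cos(a),np.sin(a)
    return np.c_[x+ca*P[:,0]-sa*P[:,1],y+sa*P[:,0]+ca*P[:,1],P[:,2]]
def mark(i,r=.053):
    t=(i-1)*np.pi/6; return [.010+r*np.sin(t),-.055+r*np.cos(t),.045]
E
cat > fit.py <<'E'
from h import *
from scipy.optimize import least_squares
T=read_camera('top');S=read_camera('side')
tm=np.array([[410,184],[426,138],[463,105],[561,110],[596,150],[607,200]])/3.8+[295,175]-.37
tk=[1,2,3,5,6,7]
sm=np.array([[380,339],[340,363],[282,371]])/3+[240,230]-.33
tkey=np.array([285,277])/3.8+[295,175]-.37; skey=np.array([191,142])/3+[240,230]-.33
MT=np.array([mark(i) for i in tk]);MS=np.array([mark(i) for i in (5,6,7)])
def f(v,w=(1,1)):
    K=[[-.045,.06,v[3]]]
    return np.r_[w[0]*(proj(T,m2w(v,MT))-tm).ravel(),w[1]*(proj(S,m2w(v,MS))-sm).ravel(),w[0]*(proj(T,m2w(v,K))-tkey).ravel(),w[1]*(proj(S,m2w(v,K))-skey).ravel()]
for w in((1,1),(1,.05),(.05,1)):
    s=least_squares(f,[.45,-.08,0,.06],args=(w,));print(np.round(s.x,4),np.round(s.fun,1))
    if w==(1,1):v=s.x
print('hub',m2w(v,[.01,-.055,.045]),'key',m2w(v,[-.045,.06,v[3]]))
np.save('pose.npy',v)
for n,c in(('t',T),('s',S)):
    im=c['img'][:,:,::-1].copy();im=cv2.resize(im,None,fx=4,fy=4)
    def dot(P,col):
        for p in proj(c,m2w(v,P)): cv2.circle(im,tuple(int(z) for z in (p+.5)*4),3,col,-1)
    dot([mark(i) for i in range(1,8)],(0,0,255))
    dot([[a,b,.045] for a in(-.075,.075) for b in(-.125,.125)],(0,255,0))
    dot([[.01+.046*np.sin(t),-.055+.046*np.cos(t),.074] for t in [np.pi/2]],(255,0,255))
    dot([[.01+16.*0-.0,-.055,.074]],(255,255,0))
    dot([[-.045,.06,v[3]]],(0,128,255))
    dot([[.03,.075,.09]],(255,0,0))
    u=proj(c,m2w(v,[0,0,.045]))[0]*4
    x,y=int(u[0]),int(u[1]);cv2.imwrite('pics/fit_%s.png'%n,im[max(0,y-300):y+300,max(0,x-400):x+400])
E
python3 fit.py
```

```text
Traceback (most recent call last):
  File "fit.py", line 13, in <module>
    s=least_squares(f,[.45,-.08,0,.06],args=(w,));print(np.round(s.x,4),np.round(s.fun,1))
  File "fit.py", line 11, in f
    return np.r_[w[0]*(proj(T,m2w(v,MT))-tm).ravel(),w[1]*(proj(S,m2w(v,MS))-sm).ravel(),w[0]*(proj(T,m2w(v,K))-tkey).ravel(),w[1]*(proj(S,m2w(v,K))-skey).ravel()]
                              ~~~^^^^^^
  File "h.py", line 11, in m2w
    P=np.atleast_2d(P);x,y,a=pose;ca,sa=np.cos(a),np.sin(a)
                       ^^^^^
ValueError: too many values to unpack (expected 3)
```

```bash
sed -i 's/x,y,a=pose;/x,y,a=pose[:3];/' h.py; python3 fit.py
```

```text
[ 0.4825 -0.0992 -0.0985  0.066 ] [-1.1  0.1 -0.8 -0.7 -0.2 -0.9  0.4 -0.1  0.3 -0.2  0.2  0.1  0.1  0.6
 -0.2  0.7 -0.4  0.4 -0.3  0.1 -0.7 -0. ]
[ 0.482  -0.0996 -0.0977  0.0697] [-0.9  0.4 -0.7 -0.5 -0.1 -0.7  0.6  0.1  0.5 -0.   0.4  0.3 -0.   0.
 -0.   0.  -0.   0.   0.1  0.3 -0.  -0.1]
[ 0.4832 -0.0979 -0.1021  0.0651] [-0.1 -0.  -0.1 -0.1 -0.  -0.1 -0.  -0.  -0.  -0.  -0.  -0.   0.3  0.1
 -0.   0.1 -0.3 -0.2 -0.1 -0.  -0.1 -0. ]
hub [[ 0.48699551 -0.15492026  0.045     ]] key [[ 0.44357434 -0.03506785  0.06599005]]
```

View pics/fit_t.png

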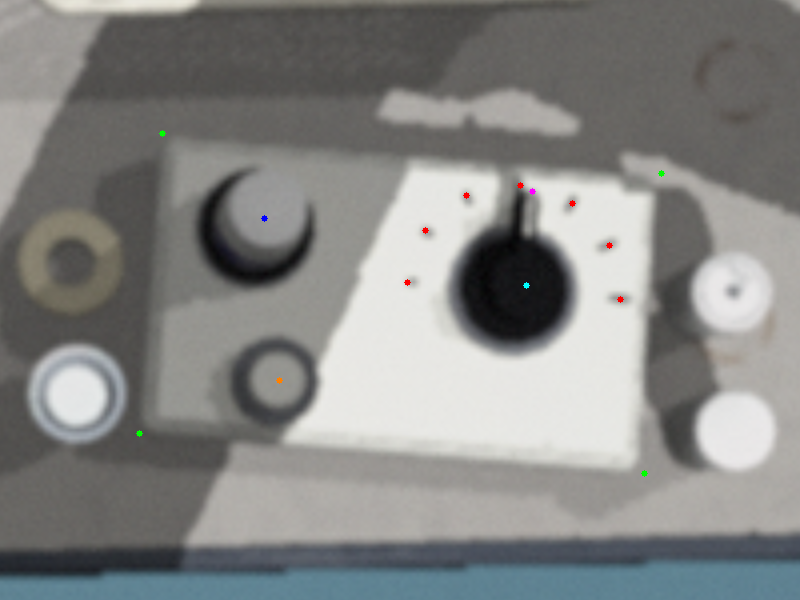

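View pics/fit_s.png

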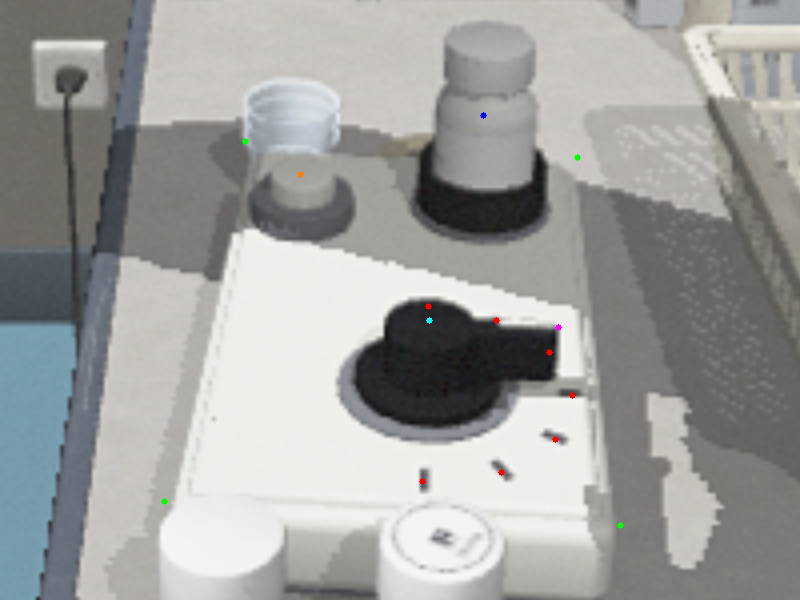

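Request:
carry_out(
  claw=0,
  steps=[
    {"dp": [0.02, 0.03, 0], "delta_rot": [0, 0, -2]},
    {"dp": [0.04, 0.055, 0], "delta_rot": [0, 0, -4]},
    {"dp": [0.06, 0.08, 0], "delta_rot": [0, 0, -7]},
    {"dp": [0.08, 0.11, 0], "delta_rot": [0, 0, -10]},
    {"dp": [0.1, 0.14, 0], "delta_rot": [0, 0, -13]},
    {"dp": [0.12, 0.165, 0], "delta_rot": [0, 0, -16]},
    {"dp": [0.14, 0.19, 0], "delta_rot": [0, 0, -19]},
    {"dp": [0.16, 0.22, 0], "delta_rot": [0, 0, -22]},
    {"dp": [0.18, 0.25, 0], "delta_rot": [0, 0, -22]},
    {"dp": [0.2, 0.275, 0], "delta_rot": [0, 0, -22]},
  ],
)

```text
t: 1.63
eef_pos: [0.378, -0.3221, 0.2315]
ee_rot: [0.0, -0.672, 0.74, 0.0]
contact_force: [0.2, -0.4, 0.5]
finger_gap: 0.0001
```

Request:
carry_out(
  steps=[
    {"dp": [0.02, 0.028, 0]},
    {"dp": [0.04, 0.055, 0]},
    {"dp": [0.06, 0.08, 0]},
    {"dp": [0.08, 0.108, 0]},
    {"dp": [0.1, 0.135, 0]},
    {"dp": [0.12, 0.16, 0]},
    {"dp": [0.14, 0.185, 0]},
    {"dp": [0.151, 0.2, 0]},
    {"dp": [0.151, 0.2, -0.03]},
    {"dp": [0.151, 0.2, -0.06]},
  ],
)

```text
$.steps[0]: bad value
```

Request:
carry_out(
  steps=[
    {"dp": [0.02, 0.028, 0], "delta_rot": [0, 0, 0]},
    {"dp": [0.04, 0.055, 0], "delta_rot": [0, 0, 0]},
    {"dp": [0.06, 0.08, 0], "delta_rot": [0, 0, 0]},
    {"dp": [0.08, 0.108, 0], "delta_rot": [0, 0, 0]},
    {"dp": [0.1, 0.135, 0], "delta_rot": [0, 0, 0]},
    {"dp": [0.12, 0.16, 0], "delta_rot": [0, 0, 0]},
    {"dp": [0.14, 0.185, 0], "delta_rot": [0, 0, 0]},
    {"dp": [0.151, 0.2, 0], "delta_rot": [0, 0, 0]},
    {"dp": [0.151, 0.2, -0.03], "delta_rot": [0, 0, 0]},
    {"dp": [0.151, 0.2, -0.06], "delta_rot": [0, 0, 0]},
  ],
)

```text
t: 2.47
eef_pos: [0.5312, -0.1237, 0.1726]
ee_rot: [0.001, -0.673, 0.739, -0.003]
contact_force: [-0.8, 0.4, -0.7]
finger_gap: 0.0
```

```bash
python3 - <<'E'
from h import *
for n,b in(('top',(120,300,300,520)),('side',(200,440,240,460))):
    c=read_camera(n);cv2.imwrite('pics/%s1.png'%n,cv2.resize(c['img'][b[0]:b[1],b[2]:b[3],::-1],None,fx=2.5,fy=2.5,interpolation=cv2.INTER_CUBIC))
o=ctrl.get_obs();print(o['t'],o['eef_pos'],o['ee_rot'],o['contact_force'],o['joint_pos'])
E
```

```text
2.5667 [ 0.52546155 -0.12236425  0.16763611] [-0.00191643 -0.6726529   0.73994199  0.00450056] [-0.38545252  0.23983083  0.3294277 ] [-4.35979864e-01  5.03987484e-01  1.70408200e+00 -6.70365978e-05
  9.43306255e-01  1.23005431e+00]
```

View pics/side1.png

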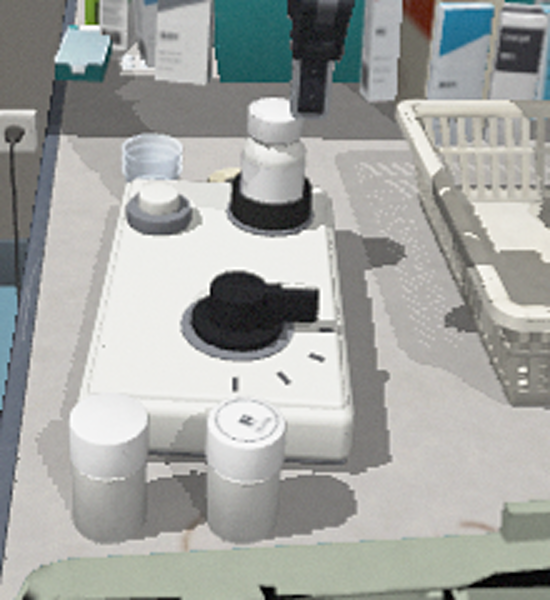

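Request:
carry_out(
  steps=[
    {"dp": [0, 0, -0.02], "delta_rot": [0, 0, 0]},
    {"dp": [0, 0, -0.04], "delta_rot": [0, 0, 0]},
    {"dp": [0, 0, -0.06], "delta_rot": [0, 0, 0]},
    {"dp": [0, 0, -0.08], "delta_rot": [0, 0, 0]},
    {"dp": [0, 0, -0.095], "delta_rot": [0, 0, 0]},
    {"dp": [0, 0, -0.105], "delta_rot": [0, 0, 0]},
    {"dp": [0, 0, -0.109], "delta_rot": [0, 0, 0]},
    {"dp": [0, 0, -0.109], "delta_rot": [0, 0, 0]},
    {"dp": [0, 0, -0.109], "delta_rot": [0, 0, 0]},
  ],
)

```text
t: 3.32
eef_pos: [0.5291, -0.1247, 0.0632]
ee_rot: [0.0, -0.672, 0.74, -0.001]
contact_force: [-0.2, -0.2, -0.3]
finger_gap: -0.0001
```

```bash
python3 - <<'E'
from h import *
for n,b in(('top',(170,290,320,480)),('side',(240,400,280,440))):
    c=read_camera(n);im=cv2.resize(c['img'][:,:,::-1],None,fx=4,fy=4,interpolation=cv2.INTER_CUBIC)
    p=(proj(c,ctrl.get_obs()['eef_pos'])[0]+.5)*4
    cv2.circle(im,(int(p[0]),int(p[1])),3,(0,0,255),-1)
    cv2.imwrite('pics/%s2.png'%n,im[b[0]*4:b[1]*4,b[2]*4:b[3]*4])
o=ctrl.get_obs();print(o['t'],o['eef_pos'],o['ee_rot'],o['contact_force'])
E
```

```text
3.4167 [ 0.52922894 -0.12468709  0.06345303] [ 4.37922928e-04 -6.72270432e-01  7.40304799e-01 -1.03892718e-03] [-0.22614111 -0.04204859  1.00310244]
```

View pics/side2.png

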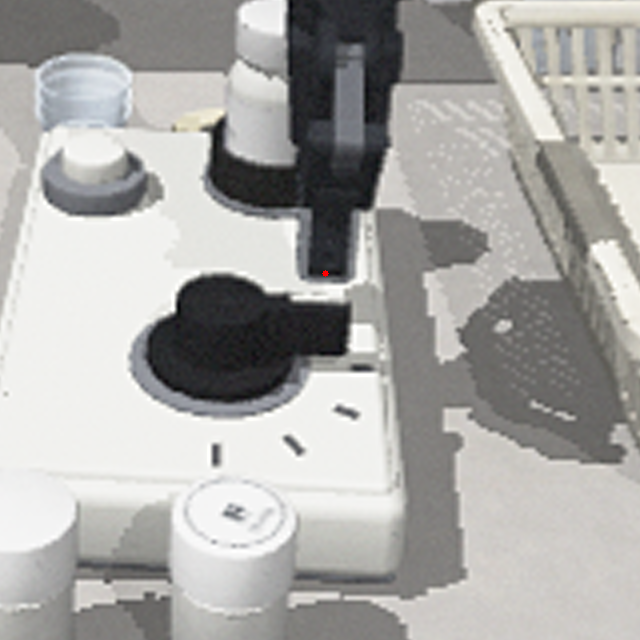

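View pics/top2.png

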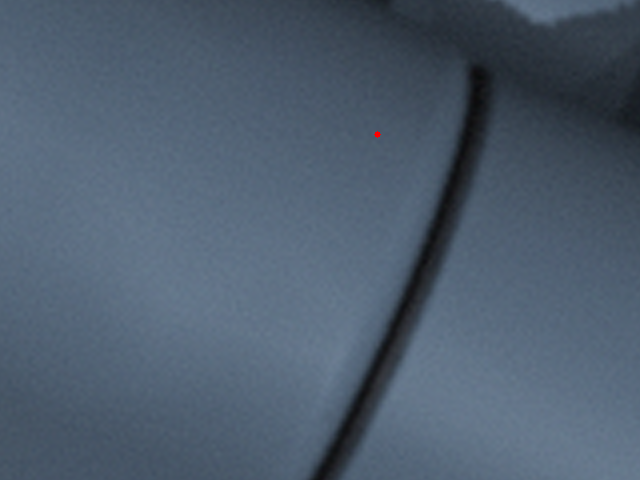

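```bash
python3 - <<'E'
import numpy as np
psi=-5.64;r=.038
def P(phi,d):
    a=np.radians(psi-phi);n=a-np.pi/2
    return r*np.array([np.cos(a),np.sin(a)])-d*np.array([np.cos(n),np.sin(n)])
for d in(.035,.022,.02):
  for phi in range(0,66,4): print(d,phi,np.round((P(phi,d)-P(0,.035))*1000,1),end=' | ')
  print()
E
```

```text
0.035 0 [0. 0.] | 0.035 4 [ 2.1 -3. ] | 0.035 8 [ 3.9 -6. ] | 0.035 12 [ 5.6 -9.3] | 0.035 16 [  7.  -12.6] | 0.035 20 [  8.1 -16. ] | 0.035 24 [  9.1 -19.5] | 0.035 28 [  9.8 -23. ] | 0.035 32 [ 10.2 -26.6] | 0.035 36 [ 10.4 -30.2] | 0.035 40 [ 10.3 -33.8] | 0.035 44 [ 10.  -37.4] | 0.035 48 [  9.5 -40.9] | 0.035 52 [  8.6 -44.5] | 0.035 56 [  7.6 -47.9] | 0.035 60 [  6.3 -51.3] | 0.035 64 [  4.8 -54.5] | 
0.022 0 [ -1.3 -12.9] | 0.022 4 [ -0.1 -15.8] | 0.022 8 [  0.9 -18.7] | 0.022 12 [  1.6 -21.6] | 0.022 16 [  2.2 -24.7] | 0.022 20 [  2.5 -27.7] | 0.022 24 [  2.7 -30.8] | 0.022 28 [  2.6 -33.8] | 0.022 32 [  2.3 -36.9] | 0.022 36 [  1.8 -39.9] | 0.022 40 [  1.  -42.9] | 0.022 44 [  0.1 -45.8] | 0.022 48 [ -1.  -48.7] | 0.022 52 [ -2.3 -51.4] | 0.022 56 [ -3.8 -54.1] | 0.022 60 [ -5.5 -56.6] | 0.022 64 [ -7.4 -59.1] | 
0.02 0 [ -1.5 -14.9] | 0.02 4 [ -0.4 -17.7] | 0.02 8 [  0.4 -20.6] | 0.02 12 [  1.  -23.6] | 0.02 16 [  1.4 -26.5] | 0.02 20 [  1.7 -29.5] | 0.02 24 [  1.7 -32.5] | 0.02 28 [  1.5 -35.5] | 0.02 32 [  1.  -38.5] | 0.02 36 [  0.4 -41.4] | 0.02 40 [ -0.4 -44.3] | 0.02 44 [ -1.4 -47.1] | 0.02 48 [ -2.6 -49.8] | 0.02 52 [ -4.  -52.5] | 0.02 56 [ -5.6 -55. ] | 0.02 60 [ -7.4 -57.5] | 0.02 64 [ -9.3 -59.8] |
```

Request:
carry_out(
  steps=[
    {"dp": [0, -0.003, 0], "delta_rot": [0, 0, 0]},
    {"dp": [-0.001, -0.006, 0], "delta_rot": [0, 0, 0]},
    {"dp": [-0.001, -0.009, 0], "delta_rot": [0, 0, 0]},
    {"dp": [-0.001, -0.012, 0], "delta_rot": [0, 0, 0]},
    {"dp": [-0.001, -0.012, 0], "delta_rot": [0, 0, 0]},
  ],
)

```text
t: 3.83
eef_pos: [0.5277, -0.1371, 0.0625]
ee_rot: [0.0, -0.672, 0.741, -0.0]
contact_force: [0.1, 0.2, -0.5]
finger_gap: -0.0005
```

Not touching yet. I'll creep in while turning with the arm (now at about d 23, phi 0).

Request:
carry_out(
  steps=[
    {"dp": [0, -0.002, 0], "delta_rot": [0, 0, 0]},
    {"dp": [0, -0.004, 0], "delta_rot": [0, 0, 0]},
    {"dp": [0, -0.005, 0], "delta_rot": [0, 0, 0]},
    {"dp": [0, -0.005, 0], "delta_rot": [0, 0, 0]},
  ],
)

```text
t: 4.17
eef_pos: [0.5273, -0.141, 0.0622]
ee_rot: [0.0, -0.672, 0.74, 0.0]
contact_force: [-0.3, 1.5, 1.8]
finger_gap: 0.0002
```

Request:
carry_out(
  steps=[
    {"dp": [0.001, -0.001, 0], "delta_rot": [0, 0, -1]},
    {"dp": [0.001, -0.002, 0], "delta_rot": [0, 0, -2]},
    {"dp": [0.001, -0.003, 0], "delta_rot": [0, 0, -3]},
    {"dp": [0.001, -0.003, 0], "delta_rot": [0, 0, -4]},
  ],
)

```text
t: 4.5
eef_pos: [0.5282, -0.1438, 0.0622]
ee_rot: [0.0, -0.645, 0.764, 0.0]
contact_force: [0.1, 4.2, 0.2]
finger_gap: -0.0002
```

```bash
cat > look.py <<'E'
import sys
from h import *
c=read_camera('side');b=(270,400,290,430)
cv2.imwrite('pics/%s.png'%sys.argv[1],cv2.resize(c['img'][b[0]:b[1],b[2]:b[3],::-1],None,fx=4,fy=4,interpolation=cv2.INTER_CUBIC))
o=ctrl.get_obs();print(o['t'],o['eef_pos'],o['ee_rot'],o['contact_force'])
for q in ('pointer_tip',):print([(round(d['conf'],2),np.array(d['at'])*[640,480]) for d in landmark_of('side',q)[:2]])
v=np.load('pose.npy')
for t in (90,105,120,135,150,165):
    a=np.radians(t);print(t,np.round(proj(c,m2w(v,[.01+.046*np.sin(a),-.055+.046*np.cos(a),.063]))[0],1))
E
python3 look.py s3
```

```text
4.55 [ 0.52826152 -0.14388297  0.06220161] [ 4.10562648e-05 -6.45167009e-01  7.64041489e-01  3.63023651e-04] [1.46569366 3.59684274 0.56613919]
[(0.78, array([367.296, 320.784])), (0.16, array([271.296, 223.584]))]
90 [366.6 321.5]
105 [365.9 326.4]
120 [362.9 330.9]
135 [357.8 334.8]
150 [350.9 337.7]
165 [342.7 339.4]
```

View pics/s3.png

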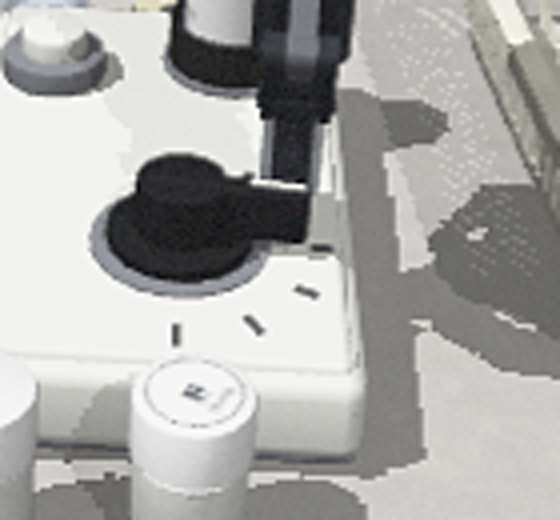

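Request:
carry_out(
  steps=[
    {"dp": [0.0003, -0.0015, 0], "delta_rot": [0, 0, -2]},
    {"dp": [0.0006, -0.003, 0], "delta_rot": [0, 0, -4]},
    {"dp": [0.0008, -0.0045, 0], "delta_rot": [0, 0, -6]},
    {"dp": [0.001, -0.006, 0], "delta_rot": [0, 0, -8]},
    {"dp": [0.0012, -0.0073, 0], "delta_rot": [0, 0, -10]},
    {"dp": [0.0013, -0.0087, 0], "delta_rot": [0, 0, -12]},
    {"dp": [0.0013, -0.0087, 0], "delta_rot": [0, 0, -12]},
  ],
)

```text
t: 5.18
eef_pos: [0.5305, -0.1544, 0.0625]
ee_rot: [0.0, -0.563, 0.827, -0.001]
contact_force: [1.1, 0.7, 0.6]
finger_gap: -0.0
```

```bash
python3 look.py s4
```

```text
5.2333 [ 0.53033472 -0.15406363  0.06247915] [ 9.96916144e-05 -5.63078633e-01  8.26402614e-01 -1.07812242e-03] [ 1.07100828  0.16865493 -0.53168954]
[(0.63, array([361.984, 328.608]))]
90 [366.6 321.5]
105 [365.9 326.4]
120 [362.9 330.9]
135 [357.8 334.8]
150 [350.9 337.7]
165 [342.7 339.4]
```

View pics/s4.png

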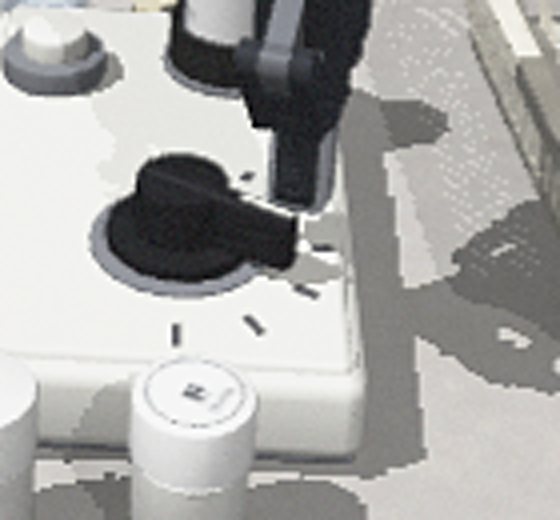

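Request:
carry_out(
  steps=[
    {"dp": [0.0003, -0.003, 0], "delta_rot": [0, 0, -4]},
    {"dp": [0.0001, -0.006, 0], "delta_rot": [0, 0, -8]},
    {"dp": [-0.0002, -0.009, 0], "delta_rot": [0, 0, -12]},
    {"dp": [-0.0005, -0.0103, 0], "delta_rot": [0, 0, -14]},
    {"dp": [-0.0009, -0.0118, 0], "delta_rot": [0, 0, -16]},
    {"dp": [-0.0012, -0.0132, 0], "delta_rot": [0, 0, -18]},
    {"dp": [-0.0016, -0.0146, 0], "delta_rot": [0, 0, -20]},
    {"dp": [-0.002, -0.016, 0], "delta_rot": [0, 0, -22]},
    {"dp": [-0.0024, -0.0174, 0], "delta_rot": [0, 0, -24]},
    {"dp": [-0.0024, -0.0174, 0], "delta_rot": [0, 0, -24]},
  ],
)

```text
t: 6.12
eef_pos: [0.5276, -0.1701, 0.0623]
ee_rot: [0.0, -0.378, 0.926, 0.0]
contact_force: [0.8, 2.4, 0.6]
finger_gap: -0.0002
```

```bash
python3 look.py s5|head -2
```

```text
6.1667 [ 0.5275743  -0.17017575  0.06236871] [ 2.55378465e-04 -3.79102489e-01  9.25354652e-01 -7.15502250e-05] [ 0.39548528  1.78262672 -0.73863687]
[(0.61, array([358.016, 332.016]))]
```

View pics/s5.png

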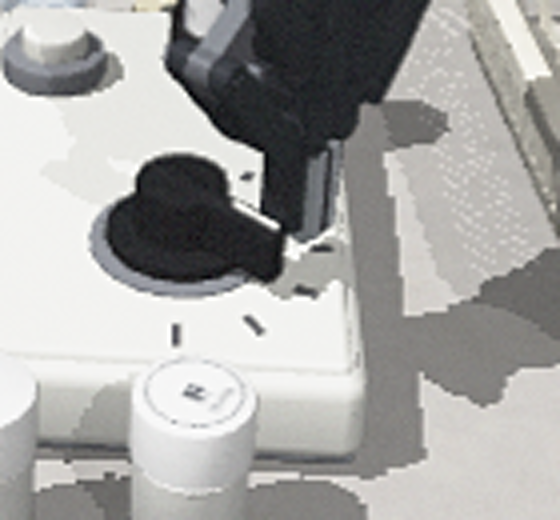

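Request:
carry_out(
  steps=[
    {"dp": [-0.0003, -0.0007, 0], "delta_rot": [0, 0, -1]},
    {"dp": [-0.0005, -0.0014, 0], "delta_rot": [0, 0, -2]},
    {"dp": [-0.0008, -0.002, 0], "delta_rot": [0, 0, -3]},
    {"dp": [-0.0011, -0.0027, 0], "delta_rot": [0, 0, -4]},
    {"dp": [-0.0014, -0.0034, 0], "delta_rot": [0, 0, -5]},
    {"dp": [-0.0014, -0.0034, 0], "delta_rot": [0, 0, -5]},
  ],
)

```text
t: 6.72
eef_pos: [0.5258, -0.1742, 0.0623]
ee_rot: [-0.0, -0.337, 0.941, -0.0]
contact_force: [-0.9, -1.0, -0.2]
finger_gap: 0.0001
```

```bash
python3 look.py s6|head -2
```

```text
6.7667 [ 0.52588263 -0.17414774  0.06232449] [-2.46297975e-05 -3.37643662e-01  9.41273995e-01 -1.55084842e-04] [-0.39046917 -0.27245347  0.16274121]
[(0.96, array([348.096, 335.904])), (0.28, array([281.728, 405.984]))]
```

View pics/s6.png

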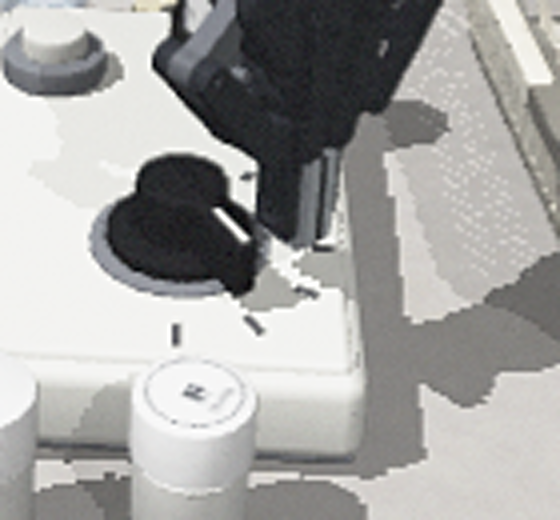

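Request:
carry_out(
  steps=[
    {"dp": [0.004, 0.003, 0], "delta_rot": [0, 0, 0]},
    {"dp": [0.008, 0.006, 0], "delta_rot": [0, 0, 0]},
    {"dp": [0.008, 0.006, 0.02], "delta_rot": [0, 0, 0]},
    {"dp": [0.008, 0.006, 0.05], "delta_rot": [0, 0, 0]},
    {"dp": [0.008, 0.006, 0.08], "delta_rot": [0, 0, 0]},
    {"dp": [0, 0.01, 0.1], "delta_rot": [0, 0, 6]},
    {"dp": [-0.015, 0.025, 0.11], "delta_rot": [0, 0, 12]},
    {"dp": [-0.035, 0.045, 0.11], "delta_rot": [0, 0, 18]},
    {"dp": [-0.05, 0.065, 0.11], "delta_rot": [0, 0, 24]},
    {"dp": [-0.06, 0.085, 0.11], "delta_rot": [0, 0, 30]},
  ],
)

```text
t: 7.65
eef_pos: [0.4645, -0.0875, 0.1727]
ee_rot: [-0.0, -0.572, 0.82, 0.0]
contact_force: [-0.3, 0.2, 0.4]
finger_gap: 0.0
```

Request:
carry_out(
  steps=[
    {"dp": [-0.008, 0.015, 0], "delta_rot": [0, 0, 6]},
    {"dp": [-0.016, 0.03, 0], "delta_rot": [0, 0, 12]},
    {"dp": [-0.021, 0.045, 0], "delta_rot": [0, 0, 18]},
    {"dp": [-0.021, 0.054, 0], "delta_rot": [0, 0, 24]},
    {"dp": [-0.021, 0.054, 0], "delta_rot": [0, 0, 27]},
    {"dp": [-0.021, 0.054, 0], "delta_rot": [0, 0, 27]},
    {"dp": [-0.021, 0.054, 0], "delta_rot": [0, 0, 27]},
  ],
)

```text
t: 8.23
eef_pos: [0.4453, -0.0345, 0.1725]
ee_rot: [-0.0, 0.746, -0.666, 0.0]
contact_force: [0.9, 0.7, 0.5]
finger_gap: 0.0001
```

```bash
python3 look.py s7|head -2; python3 - <<'E'
from h import *
c=read_camera('side');cv2.imwrite('pics/s7b.png',cv2.resize(c['img'][200:360,250:410,::-1],None,fx=3.7,fy=3.7,interpolation=cv2.INTER_CUBIC))
print([(d['conf'],np.array(d['at'])*[640,480]) for d in landmark_of('side','start_key_top')[:2]])
v=np.load('pose.npy');print(proj(c,m2w(v,[-.045,.06,v[3]])))
E
```

```text
8.2833 [ 0.44535026 -0.03473288  0.17243114] [-1.11138649e-04  7.45635732e-01 -6.66353702e-01  2.93791206e-04] [-0.30392591  0.95336255 -0.88296914]
[(0.61, array([350.528, 335.376]))]
[(0.48, array([297.216, 275.28 ]))]
[[302.66413683 276.96332334]]
```

View pics/s7.png

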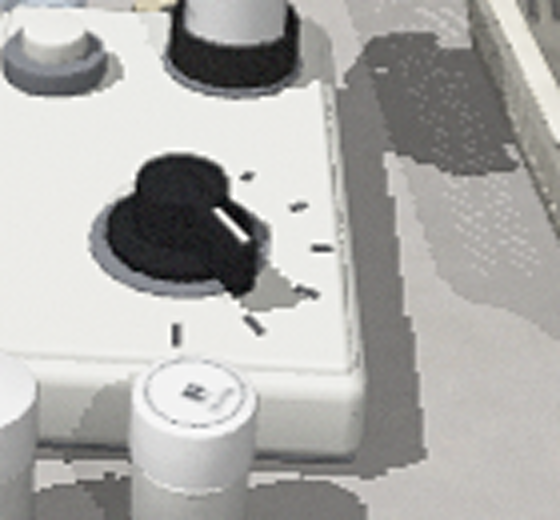

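View pics/s7b.png

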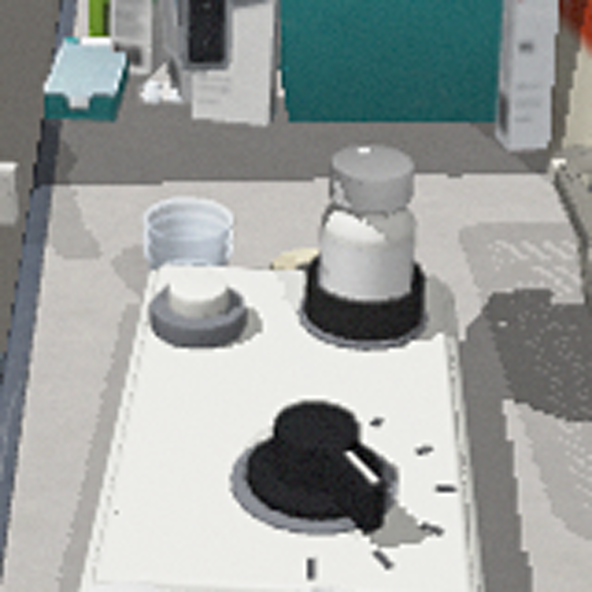

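Request:
carry_out(
  steps=[
    {"dp": [-0.001, 0, -0.02], "delta_rot": [0, 0, 0]},
    {"dp": [-0.001, 0, -0.04], "delta_rot": [0, 0, 0]},
    {"dp": [-0.001, 0, -0.06], "delta_rot": [0, 0, 0]},
    {"dp": [-0.001, 0, -0.08], "delta_rot": [0, 0, 0]},
    {"dp": [-0.001, 0, -0.093], "delta_rot": [0, 0, 0]},
    {"dp": [-0.001, 0, -0.098], "delta_rot": [0, 0, 0]},
    {"dp": [-0.001, 0, -0.098], "delta_rot": [0, 0, 0]},
  ],
)

```text
t: 9.02
eef_pos: [0.4434, -0.0348, 0.0733]
ee_rot: [0.001, 0.746, -0.666, -0.001]
contact_force: [0.3, 1.0, 0.6]
finger_gap: -0.0001
```

```bash
python3 - <<'E'
from h import *
c=read_camera('side');im=cv2.resize(c['img'][:,:,::-1],None,fx=4,fy=4,interpolation=cv2.INTER_CUBIC)
o=ctrl.get_obs();p=(proj(c,o['eef_pos'])[0]+.5)*4;cv2.circle(im,(int(p[0]),int(p[1])),3,(0,0,255),-1)
cv2.imwrite('pics/s8.png',im[820:1400,1040:1640]);print(o['eef_pos'],o['contact_force'])
E
```

```text
[ 0.44386977 -0.0349264   0.07403581] [0.14285688 0.48652511 0.05611342]
```

View pics/s8.png

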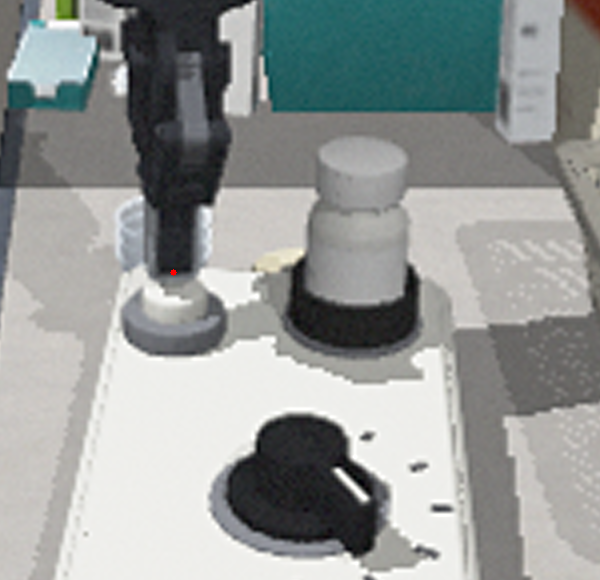

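Fingertip is centred over the key (tip at about (173,272), key top centre (174,298)). Pressing gently.

Request:
carry_out(
  steps=[
    {"dp": [0, 0, -0.003], "delta_rot": [0, 0, 0]},
    {"dp": [0, 0, -0.006], "delta_rot": [0, 0, 0]},
    {"dp": [0, 0, -0.009], "delta_rot": [0, 0, 0]},
    {"dp": [0, 0, -0.011], "delta_rot": [0, 0, 0]},
    {"dp": [0, 0, -0.011], "delta_rot": [0, 0, 0]},
  ],
)

```text
t: 9.48
eef_pos: [0.4446, -0.035, 0.0635]
ee_rot: [-0.0, 0.746, -0.666, 0.001]
contact_force: [1.6, -0.2, 3.8]
finger_gap: 0.0003
```

Request:
carry_out(
  steps=[
    {"dp": [0, 0, -0.001], "delta_rot": [0, 0, 0]},
    {"dp": [0, 0, -0.002], "delta_rot": [0, 0, 0]},
    {"dp": [0, 0, -0.003], "delta_rot": [0, 0, 0]},
    {"dp": [0, 0, -0.003], "delta_rot": [0, 0, 0]},
  ],
)

```text
t: 9.82
eef_pos: [0.4446, -0.035, 0.061]
ee_rot: [-0.0, 0.746, -0.666, 0.001]
contact_force: [0.4, 0.3, 9.8]
finger_gap: -0.0003
```

Request:
carry_out(
  steps=[
    {"dp": [0, 0, -0.001], "delta_rot": [0, 0, 0]},
    {"dp": [0, 0, -0.002], "delta_rot": [0, 0, 0]},
    {"dp": [0, 0, -0.002], "delta_rot": [0, 0, 0]},
  ],
)

```text
t: 10.07
eef_pos: [0.4446, -0.035, 0.0606]
ee_rot: [-0.001, 0.746, -0.666, 0.001]
contact_force: [-2.1, -0.2, 27.7]
finger_gap: 0.0001
```

```bash
python3 - <<'E'
from h import *
c=read_camera('side');im=cv2.resize(c['img'][:,:,::-1],None,fx=4,fy=4,interpolation=cv2.INTER_CUBIC)
o=ctrl.get_obs()
cv2.imwrite('pics/s9.png',im[820:1400,1040:1640]);print(o['eef_pos'],o['contact_force'])
E
```

```text
[ 0.44464447 -0.03500903  0.06063727] [-1.89295112  0.06584783 27.26526832]
```

View pics/s9.png

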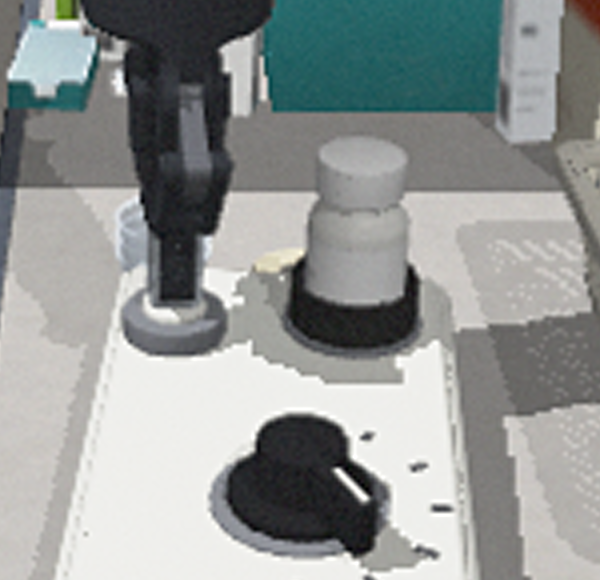

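Request:
carry_out(
  steps=[
    {"dp": [0, 0, 0.004], "delta_rot": [0, 0, 0]},
    {"dp": [0, 0, 0.004], "delta_rot": [0, 0, 0]},
    {"dp": [0, 0, 0.004], "delta_rot": [0, 0, 0]},
  ],
)

```text
t: 10.37
eef_pos: [0.4446, -0.035, 0.0628]
ee_rot: [-0.0, 0.746, -0.666, 0.001]
contact_force: [0.5, -0.1, 4.0]
finger_gap: -0.0002
```

Request:
carry_out(
  steps=[
    {"dp": [0, 0, 0.002], "delta_rot": [0, 0, 0]},
    {"dp": [0, 0, 0.002], "delta_rot": [0, 0, 0]},
    {"dp": [0, 0, 0.002], "delta_rot": [0, 0, 0]},
  ],
)

```text
t: 10.62
eef_pos: [0.4445, -0.035, 0.0643]
ee_rot: [-0.0, 0.746, -0.666, 0.001]
contact_force: [2.0, -1.0, 3.0]
finger_gap: -0.0001
```

Request:
carry_out(
  steps=[
    {"dp": [0, 0, 0.001], "delta_rot": [0, 0, 0]},
    {"dp": [0, 0, 0.001], "delta_rot": [0, 0, 0]},
    {"dp": [0, 0, 0.001], "delta_rot": [0, 0, 0]},
  ],
)

```text
t: 10.87
eef_pos: [0.4438, -0.0347, 0.0652]
ee_rot: [0.0, 0.746, -0.666, -0.0]
contact_force: [2.4, -0.9, 3.1]
finger_gap: 0.0001
```

Request:
carry_out(
  steps=[
    {"dp": [0, 0, 0.001], "delta_rot": [0, 0, 0]},
    {"dp": [0, 0, 0.001], "delta_rot": [0, 0, 0]},
    {"dp": [0, 0, 0.001], "delta_rot": [0, 0, 0]},
  ],
)

```text
t: 11.12
eef_pos: [0.4435, -0.0346, 0.0662]
ee_rot: [0.0, 0.746, -0.666, -0.0]
contact_force: [1.1, -0.3, 2.5]
finger_gap: -0.0001
```

Request:
carry_out(
  steps=[
    {"dp": [0, 0, 0.001], "delta_rot": [0, 0, 0]},
    {"dp": [0, 0, 0.001], "delta_rot": [0, 0, 0]},
    {"dp": [0, 0, 0.001], "delta_rot": [0, 0, 0]},
  ],
)

```text
t: 11.37
eef_pos: [0.4429, -0.0344, 0.0671]
ee_rot: [0.0, 0.746, -0.666, -0.001]
contact_force: [-1.4, -1.1, 0.9]
finger_gap: -0.0
```

Request:
carry_out(
  steps=[
    {"dp": [0, 0, 0.02], "delta_rot": [0, 0, 0]},
    {"dp": [0, 0, 0.04], "delta_rot": [0, 0, 0]},
    {"dp": [0, 0, 0.07], "delta_rot": [0, 0, 0]},
    {"dp": [0, 0, 0.1], "delta_rot": [0, 0, 0]},
    {"dp": [0, 0, 0.12], "delta_rot": [0, 0, 0]},
    {"dp": [0, 0, 0.12], "delta_rot": [0, 0, 0]},
    {"dp": [0, 0, 0.12], "delta_rot": [0, 0, 0]},
    {"dp": [0, 0, 0.12], "delta_rot": [0, 0, 0]},
  ],
)

```text
t: 12.03
eef_pos: [0.4428, -0.0344, 0.1865]
ee_rot: [0.0, 0.746, -0.666, -0.001]
contact_force: [-0.2, -0.9, -0.5]
finger_gap: -0.0
```

```bash
python3 - <<'E'
from h import *
c=read_camera('side');im=cv2.resize(c['img'][:,:,::-1],None,fx=4,fy=4,interpolation=cv2.INTER_CUBIC)
o=ctrl.get_obs()
cv2.imwrite('pics/s10.png',im[840:1440,1000:1700]);print(o['eef_pos'],o['contact_force'],o['joint_vel'])
E
```

```text
[ 0.44260291 -0.03433814  0.18607323] [ 0.07760829  0.40338224 -0.2242168 ] [-0.00063614  0.01168443 -0.00025338  0.00024816  0.00120217 -0.00096158]
```

View pics/s10.png

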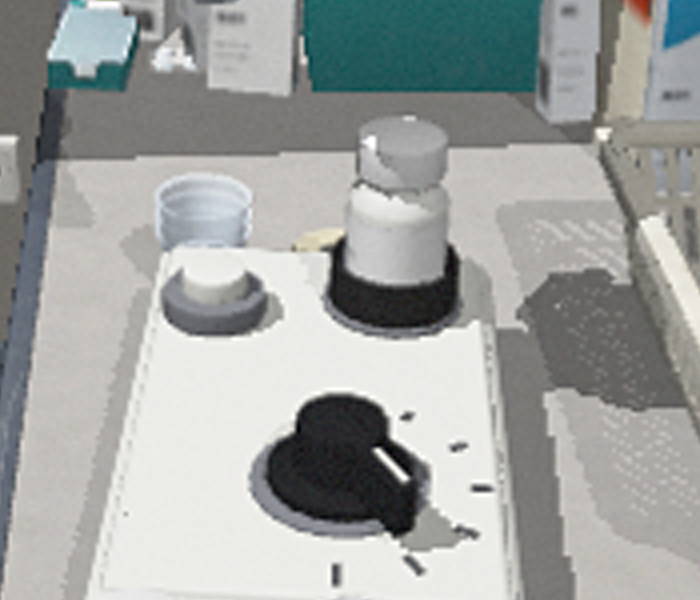

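The key is up again at (215,275), the knob points at the sixth mark at (413,565), and the bottle hasn't moved. I'm handing it in.

```bash
python3 -c "
from station import *
print(hand_in())"
```

```text
the job is handed in; nothing more can be done
None
```

The knob is on the sixth mark and the start key has been pressed fully and come back up. I handed the job in at about 12 s of the 58 s allowed; it reported no verdict.

- **Knob:** it started on the fourth mark. I pushed it two clicks clockwise with the shut fingertips, at 4 N or less in the readings taken between moves. After each push the side camera showed it had snapped into the next notch, and in the last picture it points at the sixth mark.
- **Start key:** I pressed it straight down until it stopped hard at 27 N. The fingertip stopped at about 60.6 mm and lost contact on the way up at about 66.6 mm, which matches the full 6 mm of travel. The last picture shows it up.
- **Surroundings:** in the last picture the arm is clear at 0.186 m height with no contact force. The bottle and pots look unmoved. I did not measure their positions, and the last view did not cover the vials, the cutter and the strip.
- **Disagreements:**
  - The network's pointer-tip reading was about 2 to 3 pixels off the position predicted for the sixth mark.
  - Its start-key reading was about 5 pixels off my fit. The picture agreed with the fit, so I went by that.
  - The arm hid the knob from the top camera while I was pushing, so those checks rest on the side camera alone.

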